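# Feel a locating pin into its blind socket

### The arm

A 6-joint arm with a two-finger parallel gripper is mounted at the origin on a cart in front of the work surface, level with it; the furniture and walls round the work are solid. World frame = base frame: x ahead of the robot, y to its left, z up, the work surface at z = 0. Lengths are in m, angles in rad, forces in N, time in s.
With the tool pointing down it reaches from about 0.25 to 0.725 m from the base axis. Payload 4 kg.
Tool frame: the origin (TCP) lies on the centre line of the jaws, within the pads' length; the fingertips stand tcp_to_tips ahead of it and the grasp point (between the pads) is the TCP (tcp_to_tips is the distance from the TCP to the fingertips, in m); z points along the fingers, x is the direction in which the jaws open and shut, and the axes are right-handed (so a half turn about z gives the same grasp; the last joint's range is limited). The gripper opens to 85 mm and grips with 20 to 120 N. Pads are 22 mm wide; open, the fingers measure 114 mm over their backs; the gripper's body (76 mm by 85 mm) begins 54 mm behind the grasp point. The pads swing forward as they close: fully open they stand 13 mm farther back than shut.
Start: joints at [-1.179, 0.241, 0.005, 1.335, 0, 1.571], TCP at [0.191, -0.462, 0.25] pointing down, gripper open.
Joint ranges: [-2.72, 2.72], [-1.05, 1.87], [-1.09, 1.28], [-1.99, 2.15], [-1.42, 1.44], [-3.14, 3.14]. Speed limits (rad/s): [2.79, 2.79, 3.14, 3.14, 3.14, 3.14].

### API

Orientations are given as a rotation vector (axis times angle).
In Python, from workcell import * gives the robot as it stands. The module is installed in compiled form; this text tells all that it offers.
- The arm moves only by the tool servo_tool, never from a script. Its argument "increments" is a list of rows, each a list of 2 entries, a list of its own where there are three numbers: the shift along the tool's x, y, z in units of 40 mm (1.0 is 40 mm), then the turn about the tool's z in rad. A call has 1 to 5 rows; each row shifts and turns the commanded pose from where the row before left it, along the tool's axes as they then stand; what a row does not reach is not made up. A row lasts 1/12 s, in which the tool goes at most 41.7 mm and 7.16 degrees, less where a joint would pass 70% of its speed; a pose out of reach is approached as far as the arm can. A call is refused whole if a number of a shift passes 1 or a number of a turn 0.125, either way. A call with a gripper value outside its range is refused whole. "claw" is the closure, from -1 (fully open) to 1 (shut), so that 0 is half open, set as the call begins (left out, the last holds). The fingers move at their own pace and stop on an object; "grip_force" is the grip in N (left out, the last holds). Time passes only in rows, so rows that do not move let the fingers close. It gives the time, the measured TCP pose, the force and the opening at its end, in the units of the state.
- get_obs(): the state, without advancing time (a new reading comes with each control period).
- grab_frame(name): name is "scene" or "top" or "wrist"; returns (picture, depth): 420x560x3 uint8, red, green, blue; 420x560 float32, m along the optical axis (not along the pixel's ray), 0 where there is no reading.
- calibration(name): a dict with "camera_matrix" (3x3 intrinsics, pixels), "dist" ([k1, k2, p1, p2, k3] as OpenCV has them; the pictures are not rectified), "view" (4x4, takes a point from world to camera coordinates); the wrist camera has in their place "tool_from_camera" (4x4, takes a point from camera to tool coordinates, whose origin is the TCP and whose axes are the tool frame's). Camera axes: x right, y down, z forward; pixel columns grow to the right and rows downward; lengths in m; the calibration is good to about 2 mm. A picture is of the moment at which its call begins: read the wrist's pose just before it. calibration takes no time and is no camera call.
- finish_job(): hands the job in, once; it reports no verdict.
Trained networks look in the newest picture that a camera, given by its name, has taken for a name from the list of things; names that differ only in an ending like _2 or _b are one class to them, and where a whole thing is asked for, a point or a joint stands for the part that bears it (a point fixed in the world has none). Each returns a list of dicts, best first, with "p" (0 to 1); they miss things now and then, are a little off and sometimes report something else, mostly with a low value. They report only what shows in the picture. A call takes as long as a camera call.
- masks_of(camera, query): "mask" (420x560 bool, what is visible of it) and "position" ([column, row] in pixels, amid what is visible of it).
- tip_of(camera, query): "position" ([column, row] in pixels: a listed point, or the origin of a listed thing).
The state is a dict: "clock": time; "q": joint angles; "qvel": joint speeds; "joint_efforts": joint torques, N m; "ee_pos": TCP position; "tcp_rot": TCP orientation; "ft_force": force on the tool from outside, world axes, zero at the start; "torque": the same for the moment, N m; "width": finger opening in m.
Only numpy, scipy, OpenCV 4.12 (cv2) and the standard library are available. Lean on these libraries where they do the work, as an engineer would, in place of code of your own. Each camera call takes 0.05 s, during which the arm holds its last target.

### The job

Take the tall locating pin with the ribbed round grip out of the pin stand and fit it into the round steel socket clamped on the base plate. The socket was clamped by hand, so its hole is a few millimetres off the middle of the base plate and has no lead-in: touch down lightly, feel round for the hole with the foot of the pin, then press it straight in, fully home with its collar flat on the socket, and let go. Never push the pin on the socket with more than 60 N, and leave the mushroom-headed pin and the other things where they are.

Things in the scene. Friction and masses are not known exactly. Their poses are not given: they have to be found in the camera images.
- pin_grip (a point): Middle of the grip of the locating pin (loose steel, 56-112 g, 72 mm tall, z up along it). From the foot: plain shank 12 mm dia x 26 mm; collar 24 mm dia x 4 mm; ribbed round grip 18 mm dia x 42 mm. This point is on the axis, 52 mm above the foot, 26 above the collar's underside, 20 below the top. It stands upright in one of the stand's holes, collar on the stand's top.
- pin_stand: Fixed aluminium block, 50 mm (its x) by 130 mm (its y) by 40 mm high, origin at the centre of its underside. Two upright holes, 14.5 mm dia, 34 mm deep, at its y = -40 and +40 mm: the locating pin stands in either one, the mushroom-headed pin in the other. Grip the pin with the fingers closing along the block's short (x) side.
- rest_button: The other pin, not wanted: steel, short, with a mushroom head 32 mm across; it stands in the other hole of the stand and rises 18 mm above its top. Origin at its foot, 16 mm below the stand's top.
- fixture: Fixed aluminium base plate, 90 mm (its x) by 130 mm (its y) by 12 mm high, origin at the centre of its underside. On it a round steel socket (flange 68 mm dia x 8 mm, boss 44 mm dia, flat top 42 mm above the bench, one upright blind hole in the boss's centre) is held by two toe clamps at its +y and -y sides, up to 32 mm above the bench.
- seat (a point): Nominal mouth of the socket's hole: over the plate's middle, 42 mm above the bench. The true hole's centre lies 3 to 5 mm from here, in any direction, and stays put. Hole 13.5 mm dia, sharp unchamfered mouth. A plug 18 mm down in it is held by friction: it yields at about 8 N, moves down up to 9 mm with the pin and stays there. Home: pin 26 mm in, collar on the socket's top.
- setup_block: Bystander: aluminium setting block, 22 x 45 x 18 mm, origin at the centre of its underside.
- ring_big: Bystander: turned ring, 26 mm across, 16 mm high, origin at the centre of its underside.
- ring_flat: Bystander: flat turned ring, 30 mm across, 10 mm high, origin at the centre of its underside.
- loupe: Bystander: black loupe cup, 34 mm across, 31 mm high, origin at the centre of its underside.
- parts_box: Bystander: small clear open box of parts, 53 x 65 x 26 mm, origin at the centre of its underside.

How it is judged:
By the outcome, as a careful person would: the job done as asked, in the order asked, and still so for the second after the job is handed in, with the robot touching nothing.
It also fails if it takes over 72 s, if anything falls off the work surface, if the arm or the gripper's body presses on something with over 40 N, if the wrist force passes 120 N, or if a joint passes its speed limit or range.

## Working session

There is one attempt and no reset: what is moved stays moved. The work goes in short steps, Python scripts to look and compute and a tool call to move; the robot and the scene stay as the last step left them, time stands still between calls to the robot, and variables do not carry over. Pictures are saved under pics/ and viewed, and the job is handed in when it is done.

Besides the shell and the picture viewer there is one more tool, called after "Emit:" as name([rows], argument=value, ...), one row to a line, values as JSON. servo_tool: Moves the arm, as the interface text tells. Its arguments: {"type":"object","properties":{"increments":{"type":"array","items":{"type":"array"}},"claw":{"type":"number"},"grip_force":{"type":"number"}},"required":["increments"]}

```bash
mkdir -p pics; ls; cat > h.py <<'E'
from workcell import *
import numpy as np, cv2
from scipy.spatial.transform import Rotation as R
def save(n,p): cv2.imwrite('pics/'+n+'.png',p[:,:,::-1])
def cam(name,obs=None):
    c=calibration(name);K=np.array(c['camera_matrix']);d=np.array(c['dist'])
    if 'view' in c: W=np.linalg.inv(np.array(c['view']))
    else:
        T=np.eye(4);T[:3,:3]=R.from_rotvec(obs['tcp_rot']).as_matrix();T[:3,3]=obs['ee_pos'];W=T@np.array(c['tool_from_camera'])
    return K,d,W
def ray(name,uv,obs=None):
    K,d,W=cam(name,obs);x=cv2.undistortPoints(np.array([[uv]],float),K,d)[0,0]
    return W[:3,3],W[:3,:3]@np.array([x[0],x[1],1.])
def at_z(name,uv,z,obs=None):
    o,v=ray(name,uv,obs);return o+v*(z-o[2])/v[2]
def at_d(name,uv,dep,obs=None):
    o,v=ray(name,uv,obs);return o+v*dep
def st():
    o=get_obs();print('t',round(o['clock'],2),'p',np.round(o['ee_pos'],4),'rv',np.round(o['tcp_rot'],3),'F',np.round(o['ft_force'],1),'w',round(o['width'],4),'q',np.round(o['q'],3));return o
E
python3 - <<'E'
from h import *
o=st()
print(R.from_rotvec(o['tcp_rot']).as_matrix().round(3))
for n in ['scene','top']:
    p,d=grab_frame(n);save(n+'0',p)
    for q in ['pin_grip','seat','rest_button','pin_stand','fixture']:
        print(n,q,[(np.round(r['position'],1),round(r['p'],2)) for r in tip_of(n,q)[:3]])
print(o.keys(),get_obs()['clock'])
E
```

```text
pics
t 0.0 p [ 0.1907 -0.4616  0.2494] rv [-2.61   1.746  0.003] F [-0.   0.2  0. ] w 0.0858 q [-1.179  0.241  0.004  1.335  0.     1.571]
[[ 0.382 -0.924 -0.001]
 [-0.924 -0.382  0.002]
 [-0.002 -0.    -1.   ]]
scene pin_grip [(array([234. , 229.7]), 0.58)]
scene seat [(array([293.1, 221.3]), 0.92)]
scene rest_button [(array([216.8, 231.8]), 0.66)]
scene pin_stand [(array([226.4, 249.1]), 0.81)]
scene fixture [(array([295.4, 239.6]), 0.56)]
top pin_grip [(array([280.4, 239.6]), 0.54)]
top seat [(array([278.5, 188.5]), 0.79)]
top rest_button [(array([247.5, 240.5]), 0.44)]
top pin_stand [(array([265. , 240.8]), 0.71), (array([192.1, 264.1]), 0.62), (array([350.9, 207.9]), 0.43)]
top fixture [(array([277.9, 187.6]), 0.9)]
dict_keys(['clock', 'q', 'qvel', 'joint_efforts', 'ee_pos', 'tcp_rot', 'ft_force', 'torque', 'width']) 0.6
```

View pics/scene0.png

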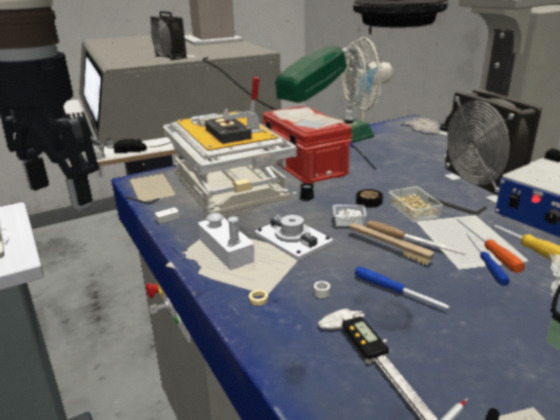

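View pics/top0.png

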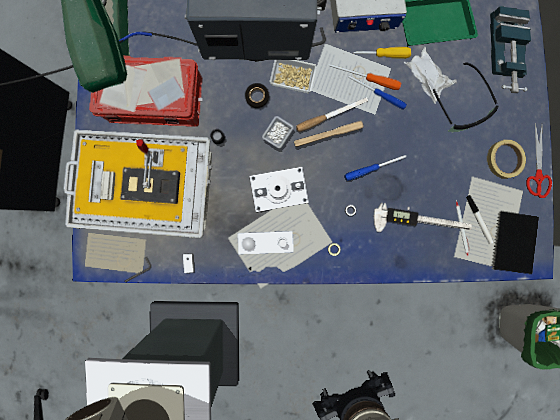

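```bash
python3 - <<'E'
from h import *
for q,uv,z in [('pin',(280.4,239.6),.066),('seat',(278.5,188.5),.042),('button',(247.5,240.5),.024),('stand',(265,240.8),.0),('fixture',(277.9,187.6),0)]: print(q,at_z('top',uv,z).round(4))
for q,uv,z in [('pin',(234,229.7),.066),('seat',(293.1,221.3),.042),('button',(216.8,231.8),.024),('stand',(226.4,249.1),.0),('fixture',(295.4,239.6),0)]: print(q,at_z('scene',uv,z).round(4))
for n in('top','scene'):print(cam(n)[2].round(3))
E
```

```text
pin [ 0.4639 -0.3359  0.066 ]
seat [ 0.5833 -0.3316  0.042 ]
button [ 0.4596 -0.2581  0.024 ]
stand [ 0.4579 -0.2997  0.    ]
fixture [ 0.5883 -0.3308  0.    ]
pin [ 0.4559 -0.3439  0.066 ]
seat [ 0.5829 -0.3343  0.042 ]
button [ 0.4542 -0.2623  0.024 ]
stand [ 0.4583 -0.2939  0.    ]
fixture [ 0.5876 -0.3338  0.    ]
[[ 0.003 -0.999  0.041  0.512]
 [-1.    -0.004 -0.018 -0.313]
 [ 0.018 -0.041 -0.999  1.105]
 [ 0.     0.     0.     1.   ]]
[[ 0.867 -0.241  0.436  0.156]
 [-0.497 -0.371  0.785 -1.056]
 [-0.027 -0.897 -0.441  0.486]
 [ 0.     0.     0.     1.   ]]
```

Scene: pin at (233,228) and button at (215,220) on the stand, socket at (292,224). Top: pin at (285,240), button at (247,242), socket at (280,188). Next I bring the wrist camera closer.

```bash
python3 - <<'E'
from h import *
c=calibration('wrist');print(np.array(c['tool_from_camera']).round(4),np.array(c['camera_matrix']).round(1),c['dist'])
o=get_obs();M=R.from_rotvec(o['tcp_rot']).as_matrix()
print(M.T@(np.array([.46,-.33,.25])-o['ee_pos'])/.04)
E
```

```text
[[ 1.000e+00  1.000e-04  4.000e-04 -1.000e-04]
 [-3.000e-04  9.509e-01  3.095e-01 -7.960e-02]
 [-4.000e-04 -3.095e-01  9.509e-01 -1.238e-01]
 [ 0.000e+00  0.000e+00  0.000e+00  1.000e+00]] [[314.1   0.  281.9]
 [  0.  314.1 215.2]
 [  0.    0.    1. ]] [-0.01568628  0.          0.          0.          0.        ]
[-0.48375196 -7.47788551  0.00757184]
```

Emit:
servo_tool([
  [[-0.06, -0.94, 0], 0],
  [[-0.06, -0.94, 0], 0],
  [[-0.06, -0.94, 0], 0],
  [[-0.06, -0.94, 0], 0],
  [[-0.06, -0.94, 0], 0],
], claw=-1)

```text
clock: 1.02
ee_pos: [0.3614, -0.3784, 0.2505]
tcp_rot: [2.611, -1.747, 0.001]
ft_force: [-0.2, -1.1, 0.7]
width: 0.0854
```

Emit:
servo_tool([
  [[-0.06, -0.94, 0], 0],
  [[-0.06, -0.94, 0], 0],
  [[-0.06, -0.94, 0], 0],
  [[0, 0, 0], -0.12],
  [[0, 0, 0], -0.12],
])

```text
clock: 1.43
ee_pos: [0.4638, -0.3279, 0.2497]
tcp_rot: [-2.809, 1.407, 0.001]
ft_force: [-1.3, 0.1, -0.4]
width: 0.0856
```

Emit:
servo_tool([
  [[0, 0, 0], -0.12],
  [[0, 0, 0], -0.12],
  [[0, 0, 0], -0.12],
  [[0, 0, 0], -0.12],
  [[0, 0, 0], -0.12],
])

```text
clock: 1.85
ee_pos: [0.4617, -0.3295, 0.2502]
tcp_rot: [-3.098, 0.521, 0.0]
ft_force: [-0.6, -0.3, -0.0]
width: 0.0853
```

Emit:
servo_tool([
  [[0, 0, 0], -0.12],
  [[0, 0, 0], -0.12],
  [[0, 0, 0], -0.1],
  [[0, 0, 0], 0],
  [[0, 0, 0], 0],
])

```text
clock: 2.27
ee_pos: [0.4616, -0.3295, 0.2503]
tcp_rot: [-3.142, 0.002, 0.0]
ft_force: [-0.1, -0.1, -0.4]
width: 0.0856
```

```bash
cat >look.py <<'E'
import sys
from h import *
o=st()
p,d=grab_frame('wrist');save(sys.argv[1],p);np.save('d.npy',d);np.save('p.npy',p)
print(R.from_rotvec(o['tcp_rot']).as_matrix().round(4)[:, :2].tolist())
for q,z in [('pin_grip',.066),('seat',.042),('rest_button',.024),('pin_stand',0),('fixture',0)]:
    for r in tip_of('wrist',q)[:2]:
        print(q,np.round(r['position'],1),round(r['p'],2),at_z('wrist',r['position'],z,o).round(4))
E
python3 look.py w1
```

```text
t 2.27 p [ 0.4616 -0.3295  0.2503] rv [-3.142e+00  2.000e-03  0.000e+00] F [-0.1 -0.1 -0.4] w 0.0856 q [-0.62   0.375  0.192  1.388 -0.     0.952]
[[1.0, -0.0016], [-0.0016, -1.0], [-0.0001, -0.0]]
pin_grip [283.1 205.5] 0.81 [ 0.463  -0.3398  0.066 ]
seat [394.  192.1] 0.65 [ 0.5837 -0.3318  0.042 ]
rest_button [272.6 120.7] 0.74 [ 0.4519 -0.2577  0.024 ]
rest_button [330.4 309.9] 0.24 [ 0.5246 -0.4936  0.024 ]
pin_stand [279.5 157. ] 0.79 [ 0.4589 -0.2994  0.    ]
fixture [379.2 181. ] 0.65 [ 0.5796 -0.3283  0.    ]
```

View pics/w1.png

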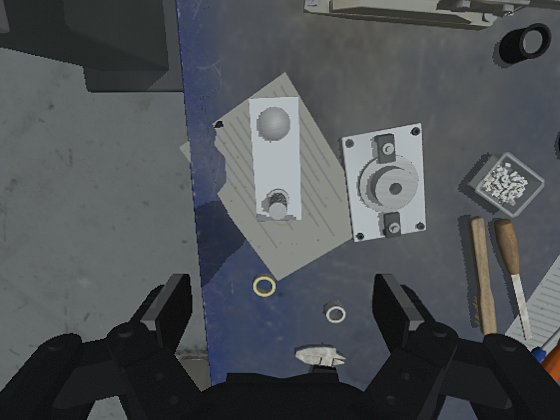

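Wrist view: stand top corners about (249,98), (298,97), (301,219), (257,221); pin top at about (277,210); dark hole of the socket at (397,188); plate corners about (342,137), (420,124), (429,231), (353,242).

```bash
python3 - <<'E'
from h import *
o=get_obs();p=np.load('p.npy');d=np.load('d.npy')
for uv in [(249,98),(298,97),(301,219),(257,221)]: print('stand',at_z('wrist',uv,.04,o).round(4))
P=[]
for uv in [(342,137),(420,124),(429,231),(353,242)]: P.append(at_z('wrist',uv,.012,o));print('plate',P[-1].round(4))
print('c',np.mean(P,0).round(4))
print('hole',at_z('wrist',(397,188),.042,o).round(4))
# depth-based points
H,W=d.shape;vv,uu=np.mgrid[0:H,0:W]
K,dd,Wm=cam('wrist',o)
x=cv2.undistortPoints(np.stack([uu,vv],-1).reshape(-1,1,2).astype(float),K,dd).reshape(H,W,2)
X=np.concatenate([x,np.ones((H,W,1))],-1)*d[...,None]
X=X@Wm[:3,:3].T+Wm[:3,3]
np.save('X.npy',X)
def blob(c,r,z0,z1):
    m=(np.hypot(X[...,0]-c[0],X[...,1]-c[1])<r)&(X[...,2]>z0)&(X[...,2]<z1)&(d>0);Q=X[m];print(c,m.sum(),'mean',Q.mean(0).round(4),'minmax',Q.min(0).round(4),Q.max(0).round(4));return Q
Q=blob((.46,-.34),.03,.07,.1)
Q=blob((.584,-.332),.035,.037,.047)
Q=blob((.46,-.34),.03,.047,.07)
m=(X[...,2]>.036)&(X[...,2]<.0425)&(abs(X[...,0]-.46)<.04)&(abs(X[...,1]+.3)<.08)
print(cv2.minAreaRect(X[m][:,:2].astype(np.float32)),X[m][:,2].mean())
m=(X[...,2]>.008)&(X[...,2]<.016)&(abs(X[...,0]-.58)<.07)&(abs(X[...,1]+.33)<.09)
print(cv2.minAreaRect(X[m][:,:2].astype(np.float32)))
save('w1c',cv2.resize(p[80:260,230:450],None,fx=3.6,fy=3.3,interpolation=cv2.INTER_CUBIC))
E
```

```text
stand [ 0.4288 -0.2355  0.04  ]
stand [ 0.4778 -0.2346  0.04  ]
stand [ 0.4832 -0.3631  0.04  ]
stand [ 0.4337 -0.3656  0.04  ]
plate [ 0.5292 -0.2754  0.012 ]
plate [ 0.6152 -0.261   0.012 ]
plate [ 0.6436 -0.3881  0.012 ]
plate [ 0.5505 -0.4029  0.012 ]
c [ 0.5846 -0.3319  0.012 ]
hole [ 0.5864 -0.3269  0.042 ]
(0.46, -0.34) 326 mean [ 0.4571 -0.3379  0.0845] minmax [ 0.4482 -0.3477  0.07  ] [ 0.4659 -0.3302  0.0881]
(0.584, -0.332) 1214 mean [ 0.5835 -0.3267  0.0421] minmax [ 0.5622 -0.3488  0.0374] [ 0.6063 -0.3055  0.0448]
(0.46, -0.34) 78 mean [ 0.4572 -0.3325  0.0597] minmax [ 0.4482 -0.3392  0.048 ] [ 0.465  -0.3307  0.0699]
((0.4551049470901489, -0.2998642921447754), (0.050154492259025574, 0.13072478771209717), 2.412909984588623) 0.040347326259970395
((0.5837955474853516, -0.3311014175415039), (0.09102315455675125, 0.13015662133693695), 10.467942237854004)
```

View pics/w1c.png

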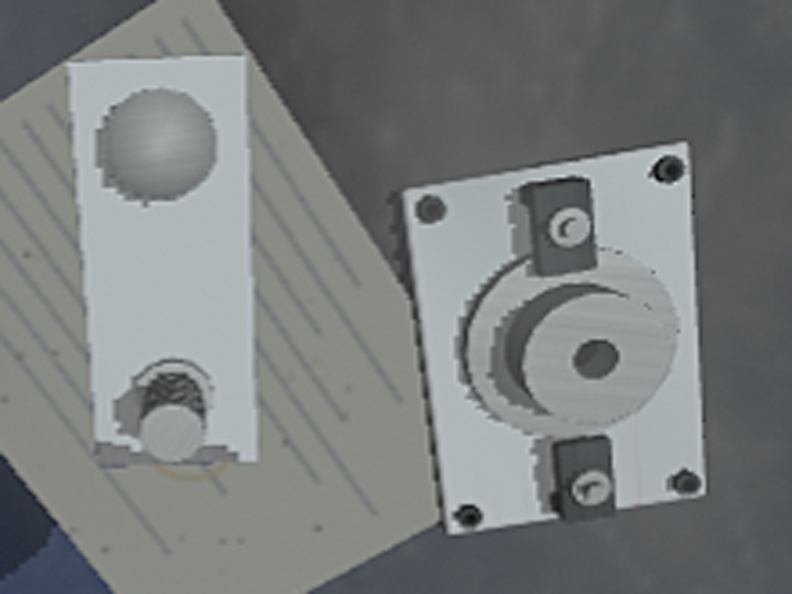

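```bash
python3 - <<'E'
import workcell
print([n for n in dir(workcell) if not n.startswith('__')], getattr(workcell,'tcp_to_tips',None))
from h import *
o=get_obs();M=R.from_rotvec(o['tcp_rot']).as_matrix()
print(M.T@(np.array([.457,-.3395,.068])-o['ee_pos'])/.04)
E
```

```text
['Unreachable', 'calibration', 'finish_job', 'get_obs', 'grab_frame', 'masks_of', 'tcp_to_tips', 'tip_of'] 0.019
[-0.11470591  0.25051317  4.55686698]
```

Emit:
servo_tool([
  [[-0.115, 0.25, 0], -0.04],
  [[0, 0, 0.9], 0],
  [[0, 0, 0.9], 0],
  [[0, 0, 0.9], 0],
  [[0, 0, 0], 0],
])

```text
clock: 2.98
ee_pos: [0.4525, -0.3363, 0.1348]
tcp_rot: [-3.132, -0.063, 0.018]
ft_force: [-0.9, 1.0, -0.3]
width: 0.0855
```

```bash
python3 look.py w2
```

```text
t 2.98 p [ 0.4525 -0.3363  0.1348] rv [-3.132 -0.063  0.018] F [-0.9  1.  -0.3] w 0.0855 q [-0.639  0.449 -0.005  1.131  0.     0.891]
[[0.9991, 0.0403], [0.0404, -0.9991], [-0.0113, -0.0091]]
seat [462.1 228.1] 0.62 [ 0.5839 -0.3306  0.042 ]
rest_button [287.1 116.8] 0.87 [ 0.4521 -0.2582  0.024 ]
pin_stand [289.9 169. ] 0.83 [ 0.4564 -0.2994  0.    ]
fixture [434.4 212.5] 0.91 [ 0.5825 -0.3315  0.    ]
fixture [290.3 246.6] 0.33 [ 0.4601 -0.3688  0.    ]
```

View pics/w2.png

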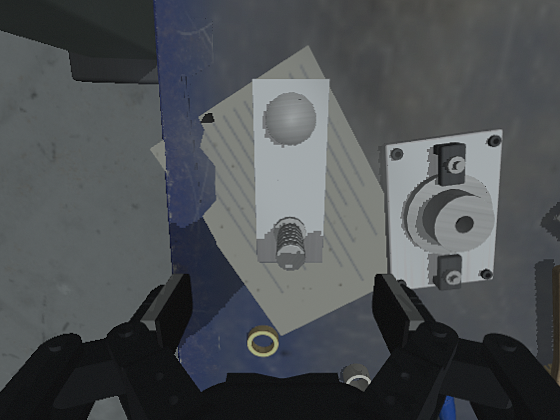

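The wrist view shows the pin top at (291,261), the hole at (465,224), and clear space for the fingers. The tool has not settled yet, so I let it settle and measure again.

Emit:
servo_tool([
  [[0, 0, 0], 0],
  [[0, 0, 0], 0],
])

```text
clock: 3.45
ee_pos: [0.4579, -0.3401, 0.1441]
tcp_rot: [3.139, 0.064, 0.004]
ft_force: [0.8, -0.4, 0.2]
width: 0.0852
```

```bash
cat >meas.py <<'E'
from h import *
o=st()
p,d=grab_frame('wrist')
H,W=d.shape;vv,uu=np.mgrid[0:H,0:W]
K,dd,Wm=cam('wrist',o)
x=cv2.undistortPoints(np.stack([uu,vv],-1).reshape(-1,1,2).astype(float),K,dd).reshape(H,W,2)
X=np.concatenate([x,np.ones((H,W,1))],-1)*d[...,None]
X=X@Wm[:3,:3].T+Wm[:3,3]
def circ(c,r,z0,z1,l):
    m=(np.hypot(X[...,0]-c[0],X[...,1]-c[1])<r)&(X[...,2]>z0)&(X[...,2]<z1)&(d>0);Q=X[m]
    if len(Q)<10: print(l,len(Q));return
    print(l,m.sum(),'z',np.median(Q[:,2]).round(4),'enc',cv2.minEnclosingCircle(Q[:,:2].astype(np.float32)),'bbc',((Q.min(0)+Q.max(0))/2).round(4),(Q.max(0)-Q.min(0)).round(4))
circ((.457,-.34),.03,.083,.092,'pintop')
circ((.584,-.327),.035,.039,.047,'socktop')
# hole: dark pixels
g=cv2.cvtColor(p,cv2.COLOR_RGB2GRAY)
m=(np.hypot(X[...,0]-.5845,X[...,1]+.327)<.014)
u,v=uu[m],vv[m];gg=g[m];t=(gg.min()+np.median(gg))/2
print('hole px',u[gg<t].mean(),v[gg<t].mean(),(gg<t).sum(),at_z('wrist',(u[gg<t].mean(),v[gg<t].mean()),.042,o).round(4), gg.min(),np.median(gg))
E
python3 meas.py
```

```text
t 3.45 p [ 0.4579 -0.3401  0.1441] rv [3.139 0.064 0.004] F [ 0.8 -0.4  0.2] w 0.0852 q [-0.639  0.441  0.008  1.135  0.     0.891]
pintop 603 z 0.0863 enc ((0.457042932510376, -0.33935898542404175), 0.009221994318068027) bbc [ 0.4571 -0.3391  0.0855] [0.0177 0.0175 0.0049]
socktop 2362 z 0.0422 enc ((0.584179162979126, -0.32763564586639404), 0.022432640194892883) bbc [ 0.5843 -0.3274  0.0417] [0.0439 0.044  0.0053]
hole px 448.8544600938967 212.67605633802816 213 [ 0.5846 -0.3272  0.042 ] 11 139.0
```

Emit:
servo_tool([
  [[0, 0, 0.5], 0],
  [[0, 0, 0.5], 0],
  [[0, 0, 0.4], 0],
  [[0, 0, 0.2], 0],
  [[0, 0, 0], 0],
])

```text
clock: 3.92
ee_pos: [0.4558, -0.3386, 0.0765]
tcp_rot: [-3.139, -0.064, 0.005]
ft_force: [-0.7, -0.0, 1.4]
width: 0.0854
```

Emit:
servo_tool([
  [[0, 0, 0], 0],
  [[0, 0, 0], 0],
  [[0, 0, 0], 0],
])

```text
clock: 4.17
ee_pos: [0.4579, -0.3402, 0.0797]
tcp_rot: [3.139, 0.064, 0.003]
ft_force: [0.4, 0.7, 1.3]
width: 0.0854
```

Emit:
servo_tool([
  [[-0.015, -0.02, 0.16], 0],
  [[0, 0, 0.16], 0],
  [[0, 0, 0], 0],
  [[0, 0, 0], 0],
])

```text
clock: 4.5
ee_pos: [0.4558, -0.3383, 0.0648]
tcp_rot: [-3.14, -0.065, 0.002]
ft_force: [-0.2, -1.1, -0.7]
width: 0.0853
```

Emit:
servo_tool([
  [[0, 0, 0], 0],
  [[0, 0, 0], 0],
  [[0, 0, 0], 0],
  [[0, 0, 0], 0],
  [[0, 0, 0], 0],
], claw=1, grip_force=70)

```text
clock: 4.92
ee_pos: [0.4565, -0.3388, 0.0657]
tcp_rot: [3.141, 0.064, 0.0]
ft_force: [0.5, -1.1, 0.4]
width: 0.0256
```

Emit:
servo_tool([
  [[0, 0, 0], 0],
  [[0, 0, 0], 0],
  [[0, 0, 0], 0],
  [[0, 0, 0], 0],
  [[0, 0, 0], 0],
])

```text
clock: 5.33
ee_pos: [0.4566, -0.3389, 0.0658]
tcp_rot: [3.14, 0.064, 0.001]
ft_force: [0.1, -0.4, 3.1]
width: 0.0167
```

Emit:
servo_tool([
  [[0, 0, -0.2], 0],
  [[0, 0, -0.3], 0],
  [[0, 0, -0.4], 0],
  [[0, 0, -0.4], 0],
  [[0, 0, -0.2], 0],
])

```text
clock: 5.75
ee_pos: [0.457, -0.3392, 0.1276]
tcp_rot: [3.14, 0.064, 0.003]
ft_force: [0.5, -1.1, 0.3]
width: 0.0164
```

Emit:
servo_tool([
  [[0, 0, 0], 0],
  [[0, 0, 0], 0],
  [[0, 0, 0], 0],
  [[0, 0, 0], 0],
])

```text
clock: 6.08
ee_pos: [0.4557, -0.3382, 0.1243]
tcp_rot: [-3.139, -0.064, 0.003]
ft_force: [0.9, 0.3, -2.3]
width: 0.0165
```

```bash
python3 - <<'E'
from h import *
o=st()
p,d=grab_frame('wrist');save('w3',p)
p,d=grab_frame('scene');save('s3',cv2.resize(p[180:290,170:340],None,fx=4,fy=4))
M=R.from_rotvec(o['tcp_rot']).as_matrix()
print(M[:,2])
print(M.T@(np.array([.1273,.0118,0])-[o['ee_pos'][0]-.4566,o['ee_pos'][1]+.3389,0])/.04)
E
```

```text
t 6.08 p [ 0.4557 -0.3382  0.1243] rv [-3.139e+00 -6.400e-02  3.000e-03] F [ 0.9  0.3 -2.3] w 0.0165 q [-0.638  0.456 -0.023  1.094  0.     0.891]
[-0.00195645  0.00147178 -0.999997  ]
[ 3.2144496  -0.14480144 -0.0058648 ]
```

View pics/w3.png

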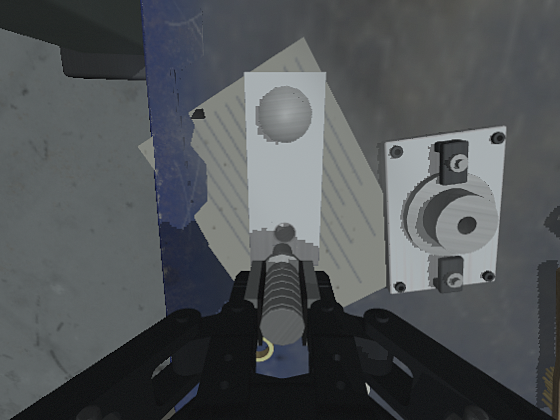

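View pics/s3.png

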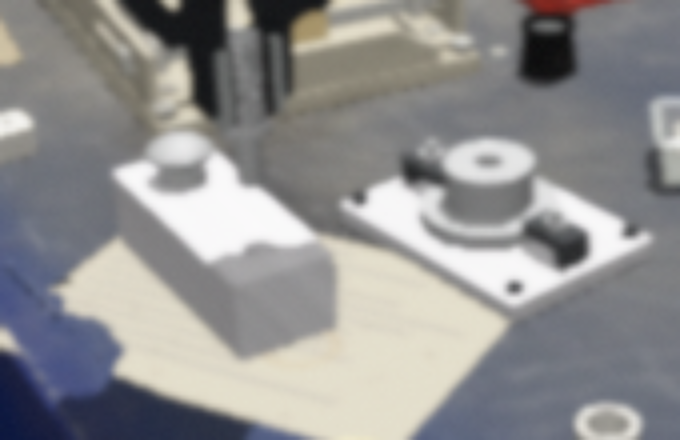

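The pin is lifted and hangs upright between the fingers (wrist view: top at (283,322), shank down to (284,232)). The stand and the button are undisturbed. I carry it over to the socket.

Emit:
servo_tool([
  [[0.6, -0.03, 0], 0],
  [[0.8, -0.04, 0], 0],
  [[0.8, -0.04, 0], 0],
  [[0.7, -0.025, 0], 0],
  [[0.3, -0.01, 0], 0],
])

```text
clock: 6.6
ee_pos: [0.5873, -0.3268, 0.1245]
tcp_rot: [-3.141, -0.068, -0.002]
ft_force: [-0.0, -0.1, -1.0]
width: 0.0165
```

Emit:
servo_tool([
  [[0, 0, 0], 0],
  [[0, 0, 0], 0],
  [[0, 0, 0], 0],
  [[0, 0, 0], 0],
  [[0, 0, 0], 0],
])

```text
clock: 7.02
ee_pos: [0.5829, -0.3281, 0.1256]
tcp_rot: [-3.141, -0.063, 0.001]
ft_force: [-0.7, 0.8, -1.4]
width: 0.0162
```

```bash
python3 - <<'E'
from h import *
o=st()
p,d=grab_frame('wrist');save('w4',p)
M=R.from_rotvec(o['tcp_rot']).as_matrix();print('down',M[:,2].round(4))
K,dd,Wm=cam('wrist',o)
H,W=d.shape;vv,uu=np.mgrid[0:H,0:W]
x=cv2.undistortPoints(np.stack([uu,vv],-1).reshape(-1,1,2).astype(float),K,dd).reshape(H,W,2)
X=np.concatenate([x,np.ones((H,W,1))],-1)*d[...,None]
T=np.array(calibration('wrist')['tool_from_camera']);Y=X@T[:3,:3].T+T[:3,3]  # tool frame
def sel(z0,z1,r=.02):
    m=(abs(Y[...,0])<r)&(abs(Y[...,1])<.02)&(Y[...,2]>z0)&(Y[...,2]<z1)&(d>0);Q=Y[m]
    if len(Q): print((z0,z1),len(Q),Q.min(0).round(4),Q.max(0).round(4),((Q.min(0)+Q.max(0))/2).round(4))
for a in np.arange(-.026,.06,.006): sel(a,a+.006)
E
```

```text
t 7.02 p [ 0.5829 -0.3281  0.1256] rv [-3.141e+00 -6.300e-02  1.000e-03] F [-0.7  0.8 -1.4] w 0.0162 q [-0.513  0.647  0.308  1.232 -0.     1.018]
down [-6.e-04  2.e-04 -1.e+00]
(np.float64(-0.026), np.float64(-0.019999999999999997)) 1438 [-0.02   -0.0142 -0.026 ] [ 0.02    0.0088 -0.02  ] [ 0.     -0.0027 -0.023 ]
(np.float64(-0.019999999999999997), np.float64(-0.013999999999999997)) 1393 [-0.0152 -0.0122 -0.02  ] [ 0.0172  0.0119 -0.014 ] [ 0.001  -0.0002 -0.017 ]
(np.float64(-0.013999999999999995), np.float64(-0.007999999999999995)) 711 [-0.02  -0.012 -0.014] [ 0.0199  0.0117 -0.008 ] [-0.     -0.0002 -0.011 ]
(np.float64(-0.007999999999999993), np.float64(-0.001999999999999993)) 644 [-0.02   -0.0118 -0.008 ] [ 0.0199 -0.0022 -0.002 ] [-0.    -0.007 -0.005]
(np.float64(-0.0019999999999999914), np.float64(0.004000000000000009)) 610 [-0.02  -0.012 -0.002] [ 0.02   -0.0021  0.004 ] [ 0.    -0.007  0.001]
(np.float64(0.0040000000000000105), np.float64(0.01000000000000001)) 528 [-0.02   -0.0118  0.004 ] [ 0.0199 -0.0021  0.01  ] [-0.    -0.007  0.007]
(np.float64(0.010000000000000012),
[... 164 characters left out ...]
022000000000000013)) 324 [-0.008  -0.0113  0.0161] [ 0.0084 -0.0018  0.022 ] [ 0.0002 -0.0065  0.019 ]
(np.float64(0.022000000000000016), np.float64(0.028000000000000018)) 150 [-0.009  -0.0117  0.022 ] [ 0.0093 -0.0026  0.0263] [ 0.0001 -0.0071  0.0242]
(np.float64(0.034000000000000016), np.float64(0.040000000000000015)) 12 [-0.0042 -0.0057  0.0378] [ 0.0032 -0.0034  0.04  ] [-0.0005 -0.0045  0.0389]
(np.float64(0.04000000000000002), np.float64(0.04600000000000002)) 79 [-0.0049 -0.0055  0.0401] [ 0.0051 -0.0021  0.046 ] [ 0.0001 -0.0038  0.043 ]
(np.float64(0.04600000000000003), np.float64(0.052000000000000025)) 59 [-0.0056 -0.0056  0.046 ] [ 0.0058 -0.      0.0513] [ 0.0001 -0.0028  0.0487]
```

View pics/w4.png

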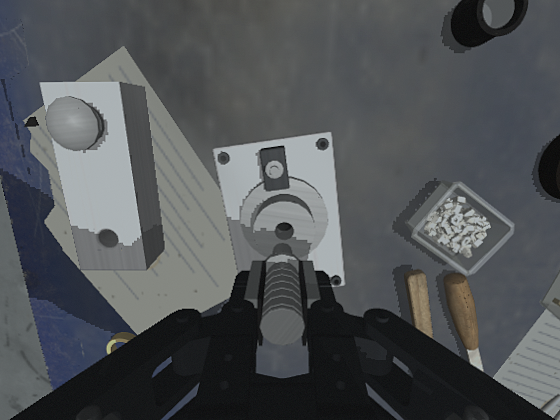

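Wrist view: the pin foot hangs at (285,250), right at the hole at (285,230), and the fingers are centred over the boss. I settle, correct by about 1 mm and go down to just above the socket.

Emit:
servo_tool([
  [[0, 0, 0.2], 0],
  [[0, 0, 0.2], 0],
  [[0, 0, 0.2], 0],
  [[0, 0, 0.08], 0],
  [[0, 0, 0], 0],
])

```text
clock: 7.48
ee_pos: [0.5829, -0.3271, 0.0961]
tcp_rot: [-3.139, -0.064, 0.005]
ft_force: [-0.6, -0.4, 0.2]
width: 0.0163
```

Emit:
servo_tool([
  [[0, 0, 0], 0],
  [[0, 0, 0], 0],
  [[0, 0, 0], 0],
  [[0, 0, 0], 0],
  [[0, 0, 0], 0],
])

```text
clock: 7.9
ee_pos: [0.5843, -0.3278, 0.0987]
tcp_rot: [3.141, 0.064, 0.001]
ft_force: [-0.1, -0.7, -0.8]
width: 0.016
```

Emit:
servo_tool([
  [[0, 0, 0], 0],
  [[0, 0, 0], 0],
])

```text
clock: 8.07
ee_pos: [0.5841, -0.3277, 0.0985]
tcp_rot: [3.141, 0.064, 0.0]
ft_force: [-0.4, -0.2, -0.5]
width: 0.0161
```

Emit:
servo_tool([
  [[0, -0.017, 0.03], 0],
  [[0, 0, 0.03], 0],
  [[0, 0, 0.02], 0],
  [[0, 0, 0], 0],
  [[0, 0, 0], 0],
])

```text
clock: 8.48
ee_pos: [0.5839, -0.327, 0.0949]
tcp_rot: [-3.141, -0.064, 0.001]
ft_force: [0.3, -0.3, -1.5]
width: 0.0165
```

```bash
python3 - <<'E'
from h import *
o=st()
p,d=grab_frame('wrist');save('w5',cv2.resize(p[150:330,200:370],None,fx=3.3,fy=3.3,interpolation=cv2.INTER_CUBIC))
E
```

```text
t 8.48 p [ 0.5839 -0.327   0.0949] rv [-3.141e+00 -6.400e-02  1.000e-03] F [ 0.3 -0.3 -1.5] w 0.0165 q [-0.51   0.67   0.266  1.167 -0.     1.019]
```

View pics/w5.png

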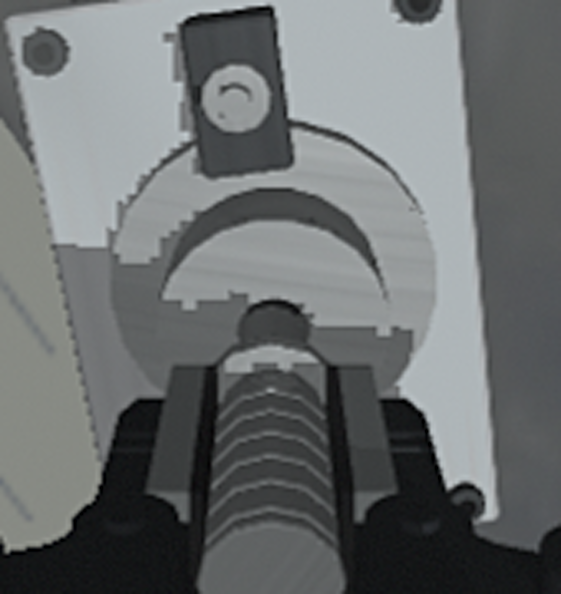

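The crop shows the shank at (275,325) over the hole, with a sliver of the dark hole rim at (272,303) showing behind it. I touch down lightly.

Emit:
servo_tool([
  [[0, 0, 0.02], 0],
  [[0, 0, 0.02], 0],
  [[0, 0, 0.02], 0],
  [[0, 0, 0], 0],
])

```text
clock: 8.87
ee_pos: [0.5839, -0.327, 0.0924]
tcp_rot: [-3.141, -0.064, 0.001]
ft_force: [-0.6, -0.7, -0.7]
width: 0.0162
```

Emit:
servo_tool([
  [[0, 0, 0.02], 0],
  [[0, 0, 0.02], 0],
  [[0, 0, 0.02], 0],
  [[0, 0, 0], 0],
])

```text
clock: 9.2
ee_pos: [0.5839, -0.327, 0.09]
tcp_rot: [-3.141, -0.064, 0.001]
ft_force: [-0.3, 0.5, -0.4]
width: 0.0163
```

Emit:
servo_tool([
  [[0, 0, 0.03], 0],
  [[0, 0, 0.03], 0],
  [[0, 0, 0.03], 0],
  [[0, 0, 0.03], 0],
  [[0, 0, 0], 0],
])

```text
clock: 9.62
ee_pos: [0.5838, -0.3269, 0.0851]
tcp_rot: [-3.141, -0.064, 0.001]
ft_force: [0.5, -0.6, -0.4]
width: 0.0162
```

Emit:
servo_tool([
  [[0, 0, 0.03], 0],
  [[0, 0, 0.03], 0],
  [[0, 0, 0.03], 0],
  [[0, 0, 0.03], 0],
  [[0, 0, 0], 0],
])

```text
clock: 10.03
ee_pos: [0.5838, -0.3269, 0.0803]
tcp_rot: [-3.141, -0.064, 0.001]
ft_force: [-0.1, 0.1, -0.5]
width: 0.0163
```

The foot is about 13 mm below the mouth with no force, so the pin is in the hole. The plug comes next, at about z 0.0755.

Emit:
servo_tool([
  [[0, 0, 0.03], 0],
  [[0, 0, 0.03], 0],
  [[0, 0, 0.03], 0],
  [[0, 0, 0.03], 0],
  [[0, 0, 0], 0],
])

```text
clock: 10.45
ee_pos: [0.5841, -0.3271, 0.0759]
tcp_rot: [3.141, 0.064, 0.0]
ft_force: [0.1, -0.1, -0.4]
width: 0.016
```

Emit:
servo_tool([
  [[0, 0, 0.03], 0],
  [[0, 0, 0.03], 0],
  [[0, 0, 0.03], 0],
  [[0, 0, 0], 0],
])

```text
clock: 10.78
ee_pos: [0.5842, -0.3272, 0.0738]
tcp_rot: [3.14, 0.064, 0.002]
ft_force: [-1.1, 0.6, 5.4]
width: 0.0164
```

Emit:
servo_tool([
  [[0, 0, 0.03], 0],
  [[0, 0, 0.03], 0],
  [[0, 0, 0], 0],
  [[0, 0, 0], 0],
])

```text
clock: 11.12
ee_pos: [0.5842, -0.3272, 0.0715]
tcp_rot: [3.14, 0.064, 0.002]
ft_force: [-3.0, 1.9, 6.1]
width: 0.0165
```

Emit:
servo_tool([
  [[0, 0, 0.03], 0],
  [[0, 0, 0.03], 0],
  [[0, 0, 0], 0],
  [[0, 0, 0], 0],
])

```text
clock: 11.45
ee_pos: [0.5842, -0.3272, 0.0691]
tcp_rot: [3.14, 0.064, 0.002]
ft_force: [-1.9, 1.6, 6.6]
width: 0.0165
```

Emit:
servo_tool([
  [[0, 0, 0.025], 0],
  [[0, 0, 0], 0],
  [[0, 0, 0], 0],
])

```text
clock: 11.7
ee_pos: [0.5842, -0.3272, 0.0682]
tcp_rot: [3.14, 0.064, 0.002]
ft_force: [-3.1, 0.9, 6.4]
width: 0.0165
```

Emit:
servo_tool([
  [[0, 0, 0.025], 0],
  [[0, 0, 0], 0],
  [[0, 0, 0], 0],
])

```text
clock: 11.95
ee_pos: [0.5842, -0.3272, 0.0677]
tcp_rot: [3.14, 0.064, 0.002]
ft_force: [-3.0, 1.1, 8.9]
width: 0.0161
```

Emit:
servo_tool([
  [[0, 0, 0.02], 0],
  [[0, 0, 0], 0],
  [[0, 0, 0], 0],
])

```text
clock: 12.2
ee_pos: [0.5843, -0.3272, 0.0676]
tcp_rot: [3.14, 0.064, 0.003]
ft_force: [-4.0, 1.6, 11.8]
width: 0.0167
```

Emit:
servo_tool([
  [[0, 0, 0.02], 0],
  [[0, 0, 0], 0],
  [[0, 0, 0], 0],
])

```text
clock: 12.45
ee_pos: [0.5843, -0.3273, 0.0676]
tcp_rot: [3.139, 0.064, 0.003]
ft_force: [-4.7, 1.6, 15.3]
width: 0.0164
```

Emit:
servo_tool([
  [[0, 0, 0.02], 0],
  [[0, 0, 0], 0],
  [[0, 0, 0], 0],
])

```text
clock: 12.7
ee_pos: [0.5844, -0.3273, 0.0675]
tcp_rot: [3.139, 0.064, 0.004]
ft_force: [-4.3, 3.6, 18.1]
width: 0.0162
```

Emit:
servo_tool([
  [[0, 0, -0.04], 0],
  [[0, 0, -0.025], 0],
  [[0, 0, 0], 0],
  [[0, 0, 0], 0],
])

```text
clock: 13.03
ee_pos: [0.5844, -0.3272, 0.0677]
tcp_rot: [3.14, 0.064, 0.002]
ft_force: [-2.5, 2.1, 8.2]
width: 0.0163
```

Emit:
servo_tool([
  [[0, 0, 0], 0],
  [[0, 0, 0], 0],
  [[0, 0, 0], 0],
  [[0, 0, 0], 0],
  [[0, 0, 0], 0],
], claw=-1)

```text
clock: 13.45
ee_pos: [0.5839, -0.3269, 0.0652]
tcp_rot: [-3.141, -0.064, 0.001]
ft_force: [0.2, -0.0, -0.6]
width: 0.0757
```

Emit:
servo_tool([
  [[0, 0, 0], 0],
  [[0, 0, 0], 0],
  [[0, 0, 0], 0],
  [[0, 0, 0], 0],
  [[0, 0, 0], 0],
])

```text
clock: 13.87
ee_pos: [0.584, -0.327, 0.0657]
tcp_rot: [-3.141, -0.064, -0.0]
ft_force: [-0.5, -0.8, -0.3]
width: 0.0855
```

Emit:
servo_tool([
  [[0, 0, -0.2], 0],
  [[0, 0, -0.4], 0],
  [[0, 0, -0.6], 0],
  [[0, 0, -0.6], 0],
  [[0, 0, -0.6], 0],
])

```text
clock: 14.28
ee_pos: [0.5839, -0.3269, 0.1632]
tcp_rot: [-3.141, -0.064, 0.0]
ft_force: [-0.2, -1.0, 1.0]
width: 0.0856
```

Emit:
servo_tool([
  [[-0.3, 0.3, -0.4], 0],
  [[-0.4, 0.4, 0], 0],
  [[0, 0, 0], 0],
  [[0, 0, 0], 0],
  [[0, 0, 0], 0],
])

```text
clock: 14.7
ee_pos: [0.5571, -0.3559, 0.1778]
tcp_rot: [-3.14, -0.064, -0.0]
ft_force: [0.2, -0.1, -0.0]
width: 0.0855
```

Emit:
servo_tool([
  [[0, 0, 0], 0],
  [[0, 0, 0], 0],
  [[0, 0, 0], 0],
])

```text
clock: 14.95
ee_pos: [0.5575, -0.3554, 0.1772]
tcp_rot: [-3.14, -0.066, 0.001]
ft_force: [0.4, -0.2, -0.0]
width: 0.0854
```

```bash
python3 - <<'E'
from h import *
o=st()
p,d=grab_frame('wrist');save('w6',p)
H,W=d.shape;vv,uu=np.mgrid[0:H,0:W]
K,dd,Wm=cam('wrist',o)
x=cv2.undistortPoints(np.stack([uu,vv],-1).reshape(-1,1,2).astype(float),K,dd).reshape(H,W,2)
X=np.concatenate([x,np.ones((H,W,1))],-1)*d[...,None];X=X@Wm[:3,:3].T+Wm[:3,3]
m=(np.hypot(X[...,0]-.5843,X[...,1]+.3273)<.022)
for a,b in [(.05,.12),(.08,.12)]:
    Q=X[m&(X[...,2]>a)&(X[...,2]<b)]
    print(len(Q),Q.min(0).round(4),Q.max(0).round(4))
top=X[m&(X[...,2]>.083)];print('top z',np.median(top[:,2]),'expect .088')
print('surface z around', np.median(X[m&(X[...,2]<.0445)&(X[...,2]>.03)][:,2]), )
p,d=grab_frame('scene');save('s6',cv2.resize(p[170:310,150:350],None,fx=4,fy=4,interpolation=cv2.INTER_CUBIC))
E
```

```text
t 14.95 p [ 0.5575 -0.3554  0.1772] rv [-3.14e+00 -6.60e-02  1.00e-03] F [ 0.4 -0.2 -0. ] w 0.0854 q [-0.568  0.602  0.364  1.334  0.     0.961]
716 [ 0.5754 -0.3364  0.0505] [ 0.5929 -0.3189  0.09  ]
535 [ 0.5754 -0.3364  0.0801] [ 0.5929 -0.3191  0.09  ]
top z 0.24060765023596004 expect .088
surface z around 0.04227111472481371
```

View pics/w6.png

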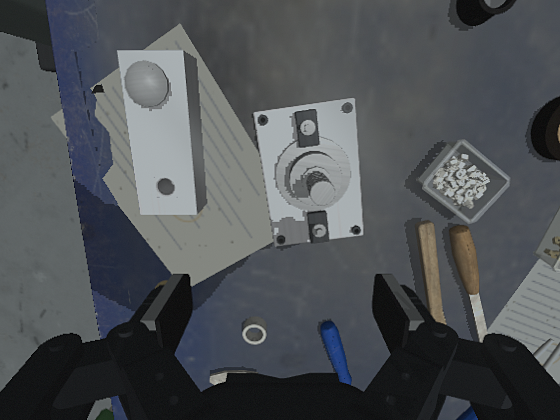

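View pics/s6.png

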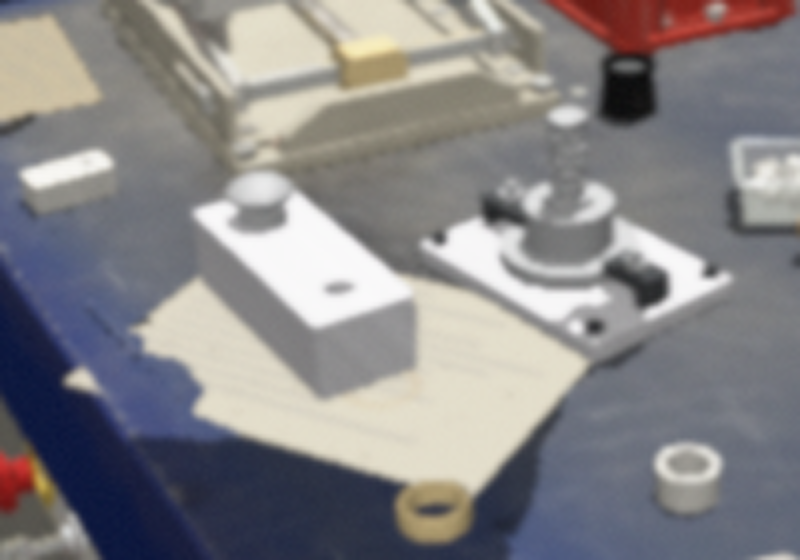

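The pin stands upright in the socket with its collar on the boss, and the button and the bystanders look untouched. My top-height median included gripper points, so I redo that check and then hand in.

```bash
python3 - <<'E'
from h import *
o=get_obs()
p,d=grab_frame('wrist')
H,W=d.shape;vv,uu=np.mgrid[0:H,0:W]
K,dd,Wm=cam('wrist',o)
x=cv2.undistortPoints(np.stack([uu,vv],-1).reshape(-1,1,2).astype(float),K,dd).reshape(H,W,2)
X=np.concatenate([x,np.ones((H,W,1))],-1)*d[...,None];X=X@Wm[:3,:3].T+Wm[:3,3]
r=np.hypot(X[...,0]-.5843,X[...,1]+.3273);z=X[...,2]
print('top',np.median(z[(r<.007)&(z>.084)&(z<.1)]),'socket',np.median(z[(r>.014)&(r<.021)&(z>.038)&(z<.05)]),'collar',z[(r>.0098)&(r<.0115)&(z>.038)&(z<.055)])
t=np.median(z[(r<.007)&(z>.084)&(z<.1)])
if abs(t-.088)<.0015: print(finish_job())
E
```

```text
top 0.08827365697672376 socket 0.04228069407407575 collar [0.042137   0.04279516 0.0421181  0.04352378 0.04265653 0.04508482
 0.04227228 0.04414887 0.04233498 0.04280599 0.04195264 0.04352694
 0.04465041 0.04620691 0.04489878 0.04568132 0.04599532 0.0471662
 0.04535881 0.04293232 0.04365362 0.04110974 0.04331524 0.04497036
 0.04675618 0.04590231 0.04649006 0.0454117  0.04589239 0.04636245
 0.0465469  0.04515196 0.04733088 0.04645279 0.04645241 0.04558824
 0.04249351 0.04207752 0.0427493  0.04593329 0.0469911  0.04617058
 0.04651701 0.04815496 0.04696997 0.04669939 0.04205862 0.04435977
 0.04460187 0.04556271 0.04626931 0.04648825 0.0449496  0.04542939
 0.04185463 0.04298714 0.04741094 0.04630936 0.04678715 0.04635788
 0.04306747 0.04734569 0.04643102 0.04551284 0.04678227 0.04639373
 0.04546153 0.046013   0.04715456 0.0469934  0.0454741  0.04512993
 0.0464207  0.04644988 0.04747238 0.04526535 0.04599564 0.04588831
 0.04580339 0.04552007 0.04217094 0.0465093  0.04616422 0.04760155
 0.04681615 0.04382553 0.04720732 0.04625461 0.04653382 0.04624192
 0.04570636 0.04714374 0.04572756 0.04555082 0.04625472 0.04545231
 0.04571578 0.04635563 0.04541566 0.04592137 0.04534158 0.04718769
 0.04602085 0.04564422 0.04736312 0.04586088 0.04656015 0.04689142
 0.04557704 0.04565331 0.04557009 0.04579647 0.04481838 0.04662803
 0.04649491 0.0456313  0.04730052 0.04704304 0.0450019  0.04657979
 0.04606853 0.04672717]
the job is handed in; nothing more can be done
None
```

The locating pin is in the socket, fully home with its collar on the socket's top. I let go, backed the gripper off, and handed the job in at about 15 s of the 72 s allowed.

- **Finding the hole:** I located it in the wrist camera, about 4 mm off the plate's middle towards +y. The pin went straight in there, so I never needed to feel round on the socket's face.
- **Pressing home:** the plug gave way at about 5–6.6 N. The pin then stopped at the expected height and the force rose, to at most about 18 N in my readings, against the 60 N limit.
- **Last checks:**
  - The pin's top was at 88.3 mm, where 88 mm is expected when home. The socket's top measured 42.3 mm, and the collar's top about 46 mm.
  - The wrist force was about zero with the gripper open and clear.
  - In the pictures, the mushroom-headed pin and the other things in view had not moved.
- **Checks that disagreed:**
  - The first check of the pin's top height came out wrong because it included points on the gripper. I redid it before handing in.
  - The gripper opening read about 16.4 mm on the 18 mm grip, perhaps because of the ribs, but the pin did not slip.

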